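Slide the refilled tea-and-coffee caddy up into its slanted bay

ROBOT

A 6-joint arm with a two-finger parallel gripper is mounted at the origin on the work surface. World frame = base frame: x ahead of the robot, y to its left, z up, the work surface at z = 0. Lengths are in mm, angles in rad, forces in N, time in s.
With the tool pointing down it reaches from about 350 to 925 mm from the base axis. Payload 6.4 kg.
Tool frame: the origin (TCP) lies midway between the tips of the shut fingers; the grasp point (between the pads) lies ctrl.pinch_z behind it (ctrl.pinch_z is the distance from the TCP to the grasp point, in mm); y points along the fingers, x is the direction in which the jaws open and shut, and the axes are right-handed (so a half turn about y gives the same grasp; the last joint's range is limited). The gripper opens to 85 mm and grips with 20 to 120 N. Pads are 22 mm wide; open, the fingers measure 114 mm over their backs; the gripper's body (76 mm by 85 mm) begins 54 mm behind the grasp point. The pads swing forward as they close: fully open they stand 13 mm farther back than shut.
Start: joints at [-1.275, 0.245, 1.558, -0, 1.339, -0.174], TCP at [294.266, -579.587, 196.79] pointing down, gripper open.
Joint ranges: [-3.13, 3.13], [-1.02, 2.26], [0.13, 2.54], [-0.95, 4.09], [0.21, 2.88], [-2.74, 2.74]. Speed limits (rad/s): [2.57, 2.57, 3.14, 3.14, 3.14, 3.14].

INTERFACE

Orientations are given as a unit quaternion [w, x, y, z].
In Python, from rig import ctrl gives the robot as it stands. Calls block until the motion is done:
- ctrl.move_pose(position, orientation): joint-space move of the TCP to a pose.
- ctrl.move_straight(position, frame=None, max_speed=150, max_force=None): straight line of the TCP; frame=None keeps the orientation; max_speed is the mean speed in mm/s. With max_force (N) it stops when the force on the tool has changed by that much, and returns True; else False.
- ctrl.movej(angles): joint-space move.
- ctrl.grip(opening, newtons=None): opening from 0.0 (shut) to 1.0 (fully open); newtons is the grip in N (None keeps the last); returns when the fingers have stopped.
- ctrl.sleep(seconds).
- ctrl.inverse_kinematics(position, orientation): joint angles nearest the present ones, or None.
- ctrl.observe(): the state.
- ctrl.get_image(name): name is "side" or "top" or "wrist"; returns a dict with "img" (384x512x3 uint8, red, green, blue), "range_z" (384x512 float32, mm along the optical axis (not along the pixel's ray), 0 where there is no reading), "fx", "fy", "cx", "cy" (pixels), "D" ([k1, k2, p1, p2, k3] as OpenCV has them; the pictures are not rectified), "view" (4x4, takes a point from world to camera coordinates). Camera axes: x right, y down, z forward; pixel columns grow to the right and rows downward; lengths in mm; the calibration is good to about 2 mm. A picture is of the moment at which its call begins.
A pose or a line that the arm cannot do raises ctrl.Unreachable and nothing moves.
- ctrl.job_done(): hands the job in, once; it reports no verdict.
Trained networks look in a picture, given as the dict that the camera call returned (one of the last four; its "shot" number tells which), for a name from the list of things; names that differ only in an ending like _2 or _b are one class to them, and where a whole thing is asked for, a point or a joint stands for the part that bears it (a point fixed in the world has none). Each returns a list of dicts, best first, with "conf" (0 to 1); they miss things now and then, are a little off and sometimes report something else, mostly with a low value. They report only what shows in the picture. A call takes as long as a camera call.
- ctrl.trace(label, picture): "mask" (384x512 bool, what is visible of it) and "rect" ([left, top, right, bottom] in pixels, round what is visible of it).
- ctrl.mark_of(label, picture): "xy" ([column, row] in pixels: a listed point, or the origin of a listed thing).
The state is a dict: "t": time; "joints": joint angles; "joint_vel": joint speeds; "tau": joint torques, N m; "position": TCP position; "tcp_rot": TCP orientation; "force": force on the tool from outside, world axes, zero at the start; "wrist_torque": the same for the moment, N m; "gripper_width": opening from 0.0 (shut) to 1.0 (fully open).
Only numpy, scipy, OpenCV 4.12 (cv2) and the standard library are available. Lean on these libraries where they do the work, as an engineer would, in place of code of your own. Each camera call takes 0.05 s, during which the arm holds its last target. There are 200 camera calls.

TASK

Put the refilled caddy back in its slanted stand: slide it across the desk, square it up between the flared guides and push it nose first up the ramp and over the lip until its tail edge has dropped behind the lip and it lies flat on the deck. Slide it rather than lift it, and push gently, by feel: when it binds or touches the fence at the back of the bay, let off rather than ram it. Leave the other things where they are and let go of the caddy at the end.

Things in the scene. Friction and masses are not known exactly. Their poses are not given: they have to be found in the camera images.
- caddy: open box of light wood, 150 (x) by 150 (y) by 60 mm high, walls and floor 8 thick, 0.55 to 0.9 kg. Origin: underside, centre; x points to the nose (enters the bay first; its compartment holds metal coffee capsules to 23 below the rim), z up. Starts on the desk, tail away from the stand, out of line by up to 0.4 rad and 40 mm. Sliding friction about 0.6 on the desk, 0.35 on the steel deck
- caddy_tail (a point): middle of the bottom edge of the tail wall's outer face, 75 mm behind the caddy's origin; axes as the caddy's. It can be pushed from outside. The caddy seesaws over the lip: as its middle passes the crest the tail rises about 12 mm. A pushing finger's friction can hold the tail from rising or dropping: letting off for a moment frees it. With the nose at the fence it then drops behind the lip
- caddy_rim (a point): middle of the top of the caddy's 8 mm thick tail wall, which can be pinched from above; dark shallow recess on its outer face, and on its inside a compartment 50 mm deep along x holding only a flat tin, 40 below the rim
- caddy_nose (a point): middle of the bottom edge of the nose wall's outer face, 75 mm ahead of the caddy's origin; axes as the caddy's
- stand: fixed slanted caddy stand. Origin: on the desk, middle of the foot of the ramp; x points level into the bay, y across it, z up. On the desk before the foot stand two flared guides, 18 mm high, narrowing from about 200 apart at x = -42 to 158 at x = 0
- shelf_edge (a point): middle of the front edge, upper side, of the stand's dark wood cup shelf: 187 mm from the stand's origin along x, 167 above the desk; axes as the stand's. The shelf is 12 thick, 214 wide and 118 deep, on four posts, and covers the far part of the bay, so the caddy cannot be set in from above
- deck: the stand's steel ramp, rising at 12 degrees from the desk. Origin as the stand's; x up the slope, z square to the deck; 272 mm long. Side rails 158 apart, 16 high. Clamped on it is a one-piece dark steel stop set: at its front a wedge lip across the width (gentle front slope 23 long, crest 6 high, steep back), and a fence 26 high whose face is 155 behind the crest
- lip_lowest (a point): point on the deck, 50 mm up from its foot; axes as the deck's. The stop set is adjustable and its setting is not measured: the lip's crest lies 0 to 44 mm further up the slope than this point. Pushing up takes about 3 to 12 N; a hard shove (some 40 N) against rails or fence would shift the clamped set
- mug: white mug, 76 across, 85 high, on the desk beside the caddy; leave it alone. Origin: underside, centre
- coffee_tin: dark steel tin, 72 across, 100 high, on the desk beside the stand; leave it alone. Origin: underside, centre
- cup_on_shelf: white cup, 70 across, 70 high, on the stand's cup shelf; leave it alone. Origin: underside, centre
- sugar_jar: small glass jar, 54 across, 75 high, on the stand's cup shelf; leave it alone. Origin: underside, centre
- spray_bottle: white spray bottle, 88 across, 213 high; leave it alone. Origin: underside, centre
- remote: black remote control, 165 by 44 by 18 high; leave it alone. Origin: underside, centre

How it is judged:
By the outcome, as a careful person would: the job done as asked, in the order asked, and still so for the second after the job is handed in, with the robot touching nothing.
It also fails if it takes over 72 s, if anything falls off the work surface, if the arm or the gripper's body presses on something with over 40 N, if the wrist force passes 120 N, or if a joint passes its speed limit or range.

## Working session

There is one attempt and no reset: what is moved stays moved. The work goes in short steps, each a Python script; the robot and the scene stay as the last script left them, time stands still between calls to the robot, and variables do not carry over. Pictures are saved under pics/ and viewed, about 8 in all and at most 12, crops included, and the job is handed in when it is done.

```bash
ls; mkdir -p pics; cat > h.py <<'E'
import numpy as np, cv2
from rig import ctrl
def K(p): return np.array([[p["fx"],0,p["cx"]],[0,p["fy"],p["cy"]],[0,0,1.]])
def ray(p,uv):
    n=cv2.undistortPoints(np.array([[uv]],float),K(p),np.array(p["D"],float)).ravel()
    return np.array([n[0],n[1],1.])
def w(p,c):
    V=np.array(p["view"]); return V[:3,:3].T@(np.asarray(c)-V[:3,3])
def at_z(p,uv,z):
    o=w(p,[0,0,0]); d=w(p,ray(p,uv))-o
    return o+d*(z-o[2])/d[2]
def cloud(p,mask=None):
    z=p["range_z"]; m=z>0
    if mask is not None: m&=mask
    r,c=np.nonzero(m)
    n=cv2.undistortPoints(np.stack([c,r],1).astype(float)[:,None],K(p),np.array(p["D"],float))[:,0]
    P=np.c_[n,np.ones(len(n))]*z[r,c][:,None]
    V=np.array(p["view"]); return (P-V[:3,3])@V[:3,:3]
def save(p,n): cv2.imwrite(f"pics/{n}.png",p["img"][:,:,::-1])
E
python3 - <<'E'
from h import *
np.set_printoptions(precision=1,suppress=True)
for n in("top","side"):
    p=ctrl.get_image(n); save(p,n+"0")
    for l in("caddy","stand","mug","coffee_tin","spray_bottle","remote","caddy_rim","caddy_nose","caddy_tail","shelf_edge","lip_lowest"):
        m=ctrl.mark_of(l,p)
        zz={"caddy_rim":60,"shelf_edge":167,"lip_lowest":10}.get(l,0)
        print(n,l,[(np.array(x["xy"]),round(x["conf"],2),at_z(p,x["xy"],zz)) for x in m[:2]])
a=cv2.imread("pics/top0.png");b=cv2.imread("pics/side0.png")
cv2.imwrite("pics/both0.png",np.vstack([a,b])[:, :])
o=ctrl.observe();print(o["t"],o["position"],o["tcp_rot"],ctrl.pinch_z)
E
```

```text
pics
top caddy [(array([286.3, 200.6]), 0.84, array([ 563.7, -225.5,    0. ]))]
top stand [(array([220.2, 207.9]), 0.67, array([536.3,  -3.1,   0. ]))]
top mug [(array([227.4, 149.6]), 0.98, array([741.6, -22.4,   0. ]))]
top coffee_tin [(array([186.3, 160.1]), 0.93, array([702.4, 118.4,   0. ])), (array([214.5, 208.2]), 0.4, array([535.1,  16. ,   0. ]))]
top spray_bottle [(array([385. , 192.7]), 0.78, array([ 594.5, -559.8,    0. ])), (array([205.3, 211.9]), 0.56, array([522.1,  46.6,   0. ]))]
top remote [(array([349.5, 254.6]), 0.98, array([ 384.9, -432.4,    0. ]))]
top caddy_rim [(array([309.2, 190.3]), 0.88, array([ 586.6, -296.3,   60. ])), (array([137.7, 229.9]), 0.23, array([450.7, 255. ,  60. ]))]
top caddy_nose [(array([263.1, 204.4]), 0.6, array([ 549.8, -147.3,    0. ]))]
top caddy_tail [(array([307.1, 199.5]), 0.59, array([ 568.2, -295.6,    0. ]))]
top shelf_edge [(array([148.6, 207.9]), 0.67, array([503.3, 199.2, 167. ])), (array([284.7, 200.5]), 0.2, array([ 530.4, -209.9,  167. ]))]
top lip_lowest [(array([207.4, 213.9]), 0.91, array([513.7,  38.2,  10. ])), (array
[... 535 characters left out ...]
y([ 590.1, -561.8,    0. ]))]
side remote [(array([205. , 301.2]), 0.81, array([ 385. , -432.3,    0. ])), (array([253.6, 227.3]), 0.21, array([ 547. , -144.3,    0. ]))]
side caddy_rim [(array([265.2, 245.3]), 0.96, array([ 571. , -292.2,   60. ]))]
side caddy_nose [(array([255.3, 228.8]), 0.82, array([ 552. , -152.4,    0. ])), (array([267.2, 246. ]), 0.33, array([ 582.6, -237. ,    0. ]))]
side caddy_tail [(array([267.2, 260.6]), 0.65, array([ 575.6, -299.4,    0. ]))]
side shelf_edge [(array([233. , 136.7]), 0.93, array([502.9, 177.9, 167. ]))]
side lip_lowest [(array([245.8, 190.7]), 0.69, array([534.8,  46.8,  10. ]))]
1.2 [ 294.3 -579.6  196.8] [ 0.6 -0.6  0.4 -0.4] 18.700000000000003
```

View pics/top0.png

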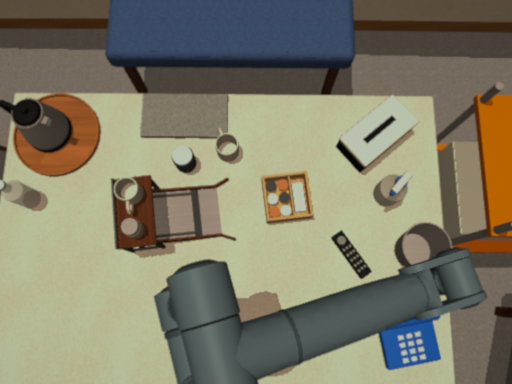

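View pics/side0.png

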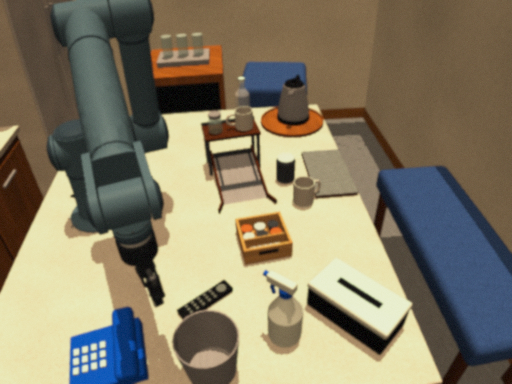

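The top view shows the caddy at about (287,197), with its tail compartment to the right. The stand foot is near (220,212), with a dark lip line at about x=197 and the shelf left of x=157. The side view agrees. Next I get accurate poses from depth.

```bash
python3 - <<'E'
from h import *
np.set_printoptions(precision=1,suppress=True)
for n in("top","side"):
    p=ctrl.get_image(n)
    for l in("caddy","stand","shelf_edge"):
        t=ctrl.trace(l,p)
        if not t: print(n,l,None); continue
        C=cloud(p,t[0]["mask"]); print(n,l,t[0]["conf"],len(C),t[0]["rect"])
        lo,hi={"caddy":(50,68)}.get(l,(158,172))
        S=C[(C[:,2]>lo)&(C[:,2]<hi)]
        if len(S)>10:
            print("  z",np.median(S[:,2]),cv2.minAreaRect(S[:,:2].astype(np.float32)))
        if l=="stand":
            # ramp surface points
            D=C[(C[:,2]>3)&(C[:,2]<60)]
            D=D[(D[:,1]>-30)&(D[:,1]<230)]
            A=np.c_[D[:,:2],np.ones(len(D))]
            wgt=np.ones(len(D),bool)
            for _ in range(8):
                s=np.linalg.lstsq(A[wgt],D[wgt,2],rcond=None)[0]; wgt=abs(A@s-D[:,2])<4
            print("  plane",s[:2]/np.tan(np.radians(12)),s, wgt.sum(), "foot y at x=520:",-(s[2]+s[0]*520)/s[1])
            np.save(f"stand_{n}.npy",C)
E
```

```text
top caddy 0.64 5873 [106.0, 175.8, 234.6, 252.3]
  z 54.63619544556536 ((476.11273193359375, 179.78903198242188), (139.83319091796875, 236.14321899414062), 71.99987030029297)
top stand 0.81 5787 [110.2, 173.5, 234.8, 253.2]
  z 167.20254753526586 ((493.70880126953125, 242.82577514648438), (213.844482421875, 115.59578704833984), 8.015183448791504)
  plane [-0.1  0.9] [-0.   0.2 14.6] 2171 foot y at x=520: -12.626176374707088
top shelf_edge 0.97 5412 [108.8, 175.3, 224.3, 251.8]
  z 167.18852631360343 ((493.46466064453125, 242.7913818359375), (213.35142517089844, 115.59578704833984), 8.015183448791504)
side caddy 0.81 2341 [237.1, 213.4, 290.6, 263.8]
  z 57.553707305088196 ((569.8677368164062, -224.5577392578125), (151.01284790039062, 157.0216827392578), 7.528443813323975)
side stand 0.85 3363 [202.0, 121.3, 277.3, 212.5]
  z 166.19482785291774 ((493.002685546875, 242.61557006835938), (213.23904418945312, 125.99970245361328), 8.232473373413086)
  plane [-0.1  1. ] [-0.   0.2 12.7] 1457 foot y at x=520: -1.660348448085803
side shelf_edge 0.97 3258 [202.8, 119.7, 273.7, 212.4]
  z 166.1064540076709 ((490.78955078125, 242.2953643798828), (208.70738220214844, 125.99970245361328), 8.232473373413086)
```

```bash
cat >> h.py <<'E'
from scipy.spatial.transform import Rotation as R
def quat(xd):  # tool down, jaw direction xd (2-vector)
    x=np.r_[np.asarray(xd,float)/np.linalg.norm(xd),0]; z=np.array([0,0,-1.])
    q=R.from_matrix(np.c_[x,np.cross(z,x),z]).as_quat(); return np.r_[q[3],q[:3]]
D=np.array([-.1395,.9902]); Y=np.array([-.9902,-.1395]); O=np.array([527.7,-.7])
def S(x,y): return O+D*x+Y*y
def caddy_top(p,ctr,rad=130):
    C=cloud(p); C=C[(C[:,2]>52)&(C[:,2]<68)&(np.linalg.norm(C[:,:2]-ctr,axis=1)<rad)]
    (c,s,a)=cv2.minAreaRect(C[:,:2].astype(np.float32)); a=(a+45)%90-45
    return np.array(c),s,a,len(C)
E
python3 - <<'E'
from h import *
np.set_printoptions(precision=2,suppress=True)
o=ctrl.observe(); q=o["tcp_rot"]; print(R.from_quat([*q[1:],q[0]]).as_matrix())
for P in (S(-290,-9),S(-160,0),S(60,0)):
  for xd in (D,-D,Y,-Y):
    print(P,xd,ctrl.inverse_kinematics([*P,60],quat(xd)))
p=ctrl.get_image("top"); print("top",caddy_top(p,[568,-225]))
ctrl.move_pose([*S(-190,0),330],quat(-Y))
p=ctrl.get_image("wrist"); save(p,"w1"); print("wrist",caddy_top(p,[568,-225]))
V=np.array(p["view"]); print(w(p,[0,0,0]), V[:3,:3])
for l in("caddy_rim","caddy_nose","caddy_tail","stand","lip_lowest"): print(l,[(np.array(x["xy"]),x["conf"],at_z(p,x["xy"],60 if l=="caddy_rim" else 0)) for x in ctrl.mark_of(l,p)[:1]])
print(ctrl.observe()["t"])
E
```

```text
[[ 0.45 -0.    0.89]
 [-0.89  0.    0.45]
 [-0.   -1.   -0.  ]]
[ 577.07 -286.6 ] [-0.14  0.99] [-1.1   0.65  2.08  1.87  1.44  1.97]
[ 577.07 -286.6 ] [ 0.14 -0.99] [-0.4   1.34  0.69 -0.94  2.45  0.76]
[ 577.07 -286.6 ] [-0.99 -0.14] [-0.88  1.2   0.94  0.85  2.37  2.25]
[ 577.07 -286.6 ] [0.99 0.14] None
[ 550.02 -159.13] [-0.14  0.99] [-0.99  0.57  2.31  1.99  1.46  1.81]
[ 550.02 -159.13] [ 0.14 -0.99] [-0.28  1.21  0.93 -0.69  2.45  1.01]
[ 550.02 -159.13] [-0.99 -0.14] [-0.8   1.02  1.3   0.82  2.21  2.14]
[ 550.02 -159.13] [0.99 0.14] None
[519.33  58.71] [-0.14  0.99] [-2.56  2.08  2.5   1.3   0.46  0.31]
[519.33  58.71] [ 0.14 -0.99] [-0.02  1.14  1.06 -0.26  2.5   1.36]
[519.33  58.71] [-0.99 -0.14] [-0.57  0.83  1.68  0.96  1.97  2.08]
[519.33  58.71] [0.99 0.14] None
top (array([ 569.91, -223.72]), (151.3879852294922, 151.2492218017578), 7.231106758117676, 479)Traceback (most recent call last):
  File "<stdin>", line 8, in <module>
rig.Unreachable: the arm cannot take that pose within its joint ranges
```

The tool's y axis is the approach direction (along the fingers), so I'm fixing the orientation helper.

```bash
python3 - <<'E'
s=open('h.py').read()
a=s.index("def quat"); b=s.index("D=np.array([-.1395")
s=s[:a]+'''def quat(xd,tilt=0):  # fingers down, jaw direction xd; tilt (rad) turns about jaw axis
    x=np.r_[np.asarray(xd,float)/np.linalg.norm(xd),0]; y=np.array([0,0,-1.])
    r=R.from_rotvec(tilt*x)*R.from_matrix(np.c_[x,y,np.cross(x,y)])
    q=r.as_quat(); return np.r_[q[3],q[:3]]
'''+s[b:]
open('h.py','w').write(s)
E
python3 - <<'E'
from h import *
np.set_printoptions(precision=2,suppress=True)
for P in (S(-290,-9),S(-160,0),S(60,0)):
  for xd in (D,-D,Y,-Y):
    print(P,xd,ctrl.inverse_kinematics([*P,60],quat(xd)))
try: ctrl.move_pose([*S(-190,0),330],quat(-Y))
except Exception as e: print(e); ctrl.move_pose([*S(-190,0),330],quat(Y))
p=ctrl.get_image("wrist"); save(p,"w1"); print("wrist",caddy_top(p,[569.9,-223.7]))
print(w(p,[0,0,0]), np.array(p["view"])[:3,:3])
for l in("caddy_rim","caddy_nose","caddy_tail","stand","lip_lowest"): print(l,[(np.array(x["xy"]),x["conf"],at_z(p,x["xy"],60 if l=="caddy_rim" else 0)) for x in ctrl.mark_of(l,p)[:1]])
print(ctrl.observe()["t"],ctrl.observe()["joints"])
E
```

```text
[ 577.07 -286.6 ] [-0.14  0.99] [-0.64  0.38  1.66 -0.    1.11 -2.35]
[ 577.07 -286.6 ] [ 0.14 -0.99] [-0.64  0.38  1.66 -0.    1.11  0.79]
[ 577.07 -286.6 ] [-0.99 -0.14] [-0.64  0.38  1.66 -0.    1.11  2.37]
[ 577.07 -286.6 ] [0.99 0.14] [-0.64  0.38  1.66 -0.    1.11 -0.78]
[ 550.02 -159.13] [-0.14  0.99] [-0.48  0.23  1.85 -0.    1.06 -2.19]
[ 550.02 -159.13] [ 0.14 -0.99] [-0.48  0.23  1.85 -0.    1.06  0.95]
[ 550.02 -159.13] [-0.99 -0.14] [-0.48  0.23  1.85 -0.    1.06  2.52]
[ 550.02 -159.13] [0.99 0.14] [-0.48  0.23  1.85 -0.    1.06 -0.62]
[519.33  58.71] [-0.14  0.99] [-0.1   0.12  1.97 -0.    1.05 -1.82]
[519.33  58.71] [ 0.14 -0.99] [-0.1   0.12  1.97 -0.    1.05  1.33]
[519.33  58.71] [-0.99 -0.14] None
[519.33  58.71] [0.99 0.14] [-0.1   0.12  1.97 -0.    1.05 -0.24]
wrist (array([ 568.12, -224.12]), (149.69024658203125, 151.14109802246094), 7.4137187004089355, 2939)
[ 543.63 -116.68  507.04] [[ 0.99  0.14 -0.  ]
 [ 0.13 -0.95  0.29]
 [ 0.04 -0.28 -0.96]]
caddy_rim [(array([259. , 221.4]), 0.79, array([ 580.29, -294.41,   60.  ]))]
caddy_nose [(array([255.9, 110.4]), 0.7, array([ 555.87, -148.76,    0.  ]))]
caddy_tail [(array([255.6, 209.6]), 0.6, array([ 577.06, -299.36,    0.  ]))]
stand [(array([396.3,  40.3]), 0.41, array([737.15, -23.06,   0.  ]))]
lip_lowest []
3.725 [-0.52  0.02  1.57 -0.    1.56 -0.66]
```

View pics/w1.png

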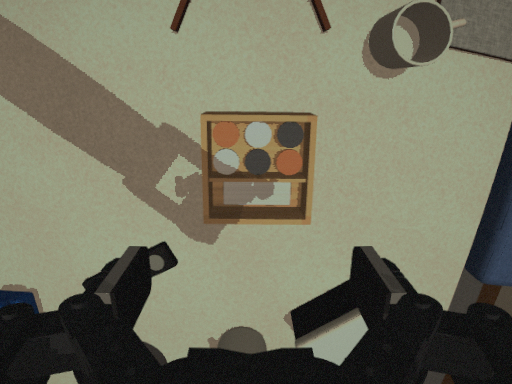

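The wrist view shows the caddy almost in line with the stand: rim corners at (203,114), (316,114), (312,222) and (204,222), and guide tips near (177,28) and (326,28). I'll pinch the tail rim and slide it to just before the ramp foot.

```bash
python3 - <<'E'
from h import *
np.set_printoptions(precision=1,suppress=True)
p=ctrl.get_image("wrist")
for uv in((177,29),(326,29)):
    g=at_z(p,uv,9)[:2]-O; print("guide tip in stand",g@D,g@Y)
a=np.radians(7.35); d=np.array([-np.sin(a),np.cos(a)]); c=np.array([568.9,-224.])
rim=c-71*d
ctrl.grip(0.45,40)
ctrl.move_pose([*rim,130],quat(-d))
print(ctrl.move_straight([*rim,34],max_speed=100,max_force=8),ctrl.observe()["position"])
ctrl.grip(0.0,45)
o=ctrl.observe();print(o["gripper_width"],o["force"],o["position"])
tgt=S(-85-71,0)
print(ctrl.move_straight([*tgt,o["position"][2]],quat(-D),max_speed=60,max_force=25))
o=ctrl.observe();print(o["t"],o["gripper_width"],o["force"],o["position"])
p=ctrl.get_image("top"); r=caddy_top(p,S(-85,0)); g=r[0]-O; print(r,g@D,g@Y)
p=ctrl.get_image("wrist"); save(p,"w2")
E
```

```text
guide tip in stand -39.690687241062385 99.65979593057598
guide tip in stand -39.84748750633199 -102.28358896609453
False [ 578.6 -294.9   35. ]
0.005269114037317759 [ 0.1 -0.2 -0.3] [ 578.  -294.5   34.1]
False
9.6833 -0.0023885518003429287 [ 0.5  0.3 -0.3] [ 549.5 -155.4   34.2]
(array([ 493.9, -189.7]), (8.344635009765625, 36.940155029296875), 8.448107719421387, 30) -182.47232393432617 59.837906857910205
```

View pics/w2.png

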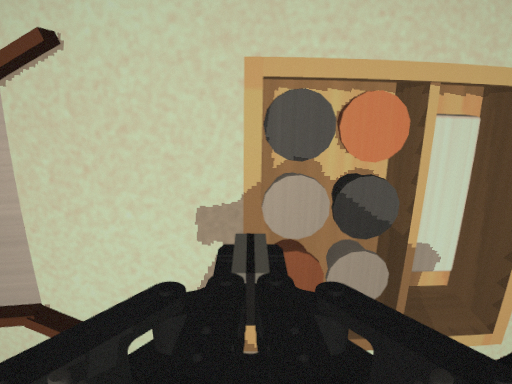

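The jaws shut on nothing and the caddy seems not to have moved. I'm checking where it really is relative to the fingers.

```bash
python3 - <<'E'
from h import *
np.set_printoptions(precision=1,suppress=True)
o=ctrl.observe();print(o["t"],o["position"],o["joints"],R.from_quat([*o["tcp_rot"][1:],o["tcp_rot"][0]]).as_matrix())
p=ctrl.get_image("wrist"); V=np.array(p["view"]); print("cam",w(p,[0,0,0]))
c=V[:3,:3]@np.array(o["position"])+V[:3,3]; print("tcp px",cv2.projectPoints(c[None],np.zeros(3),np.zeros(3),K(p),np.array(p["D"]))[0].ravel())
z=p["range_z"]
for uv in((255,100),(400,65),(300,125),(100,150),(430,200),(250,250),(450,200)):
    u,v=uv; print(uv,z[v,u],w(p,ray(p,uv)*z[v,u]))
for n in("top","side"):
    p=ctrl.get_image(n); save(p,n+"2")
    for l in("caddy_rim","caddy_nose","caddy_tail"):
        print(n,l,[(round(x["conf"],2),at_z(p,x["xy"],60 if l=="caddy_rim" else 0)) for x in ctrl.mark_of(l,p)[:1]])
E
```

```text
9.7833 [ 549.5 -155.3   34.2] [-0.5  0.3  1.9  0.   1.   1. ] [[ 0.1  0.   1. ]
 [-1.  -0.   0.1]
 [ 0.  -1.   0. ]]
cam [ 621.  -144.1  211.8]
tcp px [252. 222.]
(255, 100) 146.39491 [ 615.7 -147.    60.7]
(400, 65) 143.09439 [ 639.6 -206.3   59.6]
(300, 125) 172.709 [ 605.9 -171.6   37.1]
(100, 150) 212.71796 [570.6 -55.9   1. ]
(430, 200) 201.90695 [ 572.3 -260.2   20.3]
(250, 250) 135.0247 [ 559.9 -152.7   89.3]
(450, 200) 202.87502 [ 573.8 -273.6   19.4]
top caddy_rim [(0.59, array([ 579.3, -299.1,   60. ]))]
top caddy_nose [(0.71, array([ 558. , -139.2,    0. ]))]
top caddy_tail [(0.84, array([ 581.5, -279.9,    0. ]))]
side caddy_rim [(0.81, array([ 577.2, -298.8,   60. ]))]
side caddy_nose [(0.62, array([ 550.8, -155.2,    0. ]))]
side caddy_tail [(0.87, array([ 577.3, -289.1,   -0. ]))]
```

View pics/side2.png

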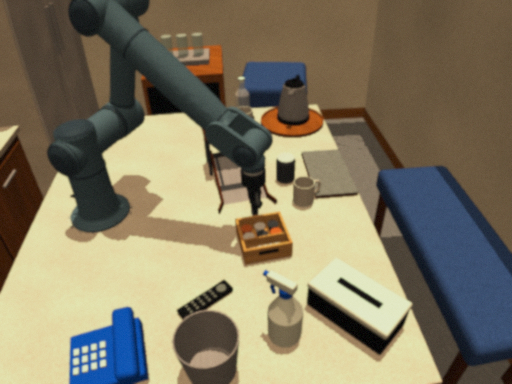

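```bash
python3 - <<'E'
from h import *
np.set_printoptions(precision=1,suppress=True)
p=ctrl.get_image("wrist"); z=p["range_z"]
for c in (242,258):
  for v in range(215,300,6): print((c,v),z[v,c],w(p,ray(p,(c,v))*z[v,c]),p["img"][v,c])
o=ctrl.observe()
for n in("side",):
    p=ctrl.get_image(n);V=np.array(p["view"])
    for dz in(0,40): 
        c=V[:3,:3]@(np.array(o["position"])+[0,0,dz])+V[:3,3]; print(n,"tcp px",dz,cv2.projectPoints(c[None],np.zeros(3),np.zeros(3),K(p),np.array(p["D"]))[0].ravel())
    C=p["img"][180:280,210:310,::-1]; cv2.imwrite("pics/side2c.png",cv2.resize(C,None,fx=6,fy=6,interpolation=cv2.INTER_CUBIC))
E
```

```text
(242, 215) 224.28305 [ 540.4 -150.     1.8] [154 136 112]
(242, 221) 226.95537 [ 535.7 -150.6    0.4] [148 131 108]
(242, 227) 229.16783 [ 531.  -151.2   -0.5] [152 136 113]
(242, 233) 230.01454 [ 526.9 -151.8   -0.1] [116 103  84]
(242, 239) 145.51186 [ 559.  -149.2   78.4] [69 68 60]
(242, 245) 140.06271 [ 559.  -149.4   84.1] [70 68 60]
(242, 251) 134.82974 [ 559.1 -149.5   89.6] [70 64 59]
(242, 257) 129.23206 [ 559.5 -149.5   95.3] [69 66 57]
(242, 263) 126.74271 [ 558.6 -149.7   98.2] [68 67 62]
(242, 269) 118.96416 [ 560.4 -149.6  105.7] [69 66 60]
(242, 275) 118.36082 [ 558.7 -149.9  106.9] [123 118 101]
(242, 281) 110.4885 [ 561.  -149.8  114.4] [25 26 26]
(242, 287) 108.2655 [ 560.4 -149.9  116.9] [33 27 33]
(242, 293) 104.780685 [ 560.6 -149.9  120.5] [26 24 22]
(242, 299) 104.86453 [ 558.8 -150.2  121. ] [23 25 25]
(258, 215) 161.96428 [ 563.8 -155.8   60.1] [144 107  70]
(258, 221) 163.10092 [ 560.7 -156.2   59.9] [146 107  70]
(258, 227) 163.15543 [ 558.  -156.6   60.6] [141 104  67]
(258, 233) 163.78825 [ 555.  -157.1   60.9] [113  87  62]
(258, 239) 145.44713 [ 560.  -155.9   78.5] [70 66 57]
(258, 245) 138.72719 [ 560.5 -155.7   85.3] [71 66 60]
(258, 251) 134.38795 [ 560.2 -155.6   90. ] [70 68 61]
(258, 257) 129.32837 [ 560.3 -155.5   95.2] [68 65 58]
(258, 263) 125.00788 [ 560.2 -155.4   99.7] [71 68 60]
(258, 269) 120.404625 [ 560.5 -155.3  104.5] [69 67 61]
(258, 275) 118.43682 [ 559.5 -155.4  106.8] [125 119 102]
(258, 281) 111.26776 [ 561.3 -154.9  113.7] [19 22 18]
(258, 287) 108.078094 [ 561.2 -154.9  117.1] [20 17 25]
(258, 293) 107.71975 [ 559.6 -155.1  118. ] [17 12 22]
(258, 299) 104.59511 [ 559.6 -155.   121.2] [23 24 20]
side tcp px 0 [254.3 221.8]
side tcp px 40 [253.9 212.6]
```

View pics/side2c.png

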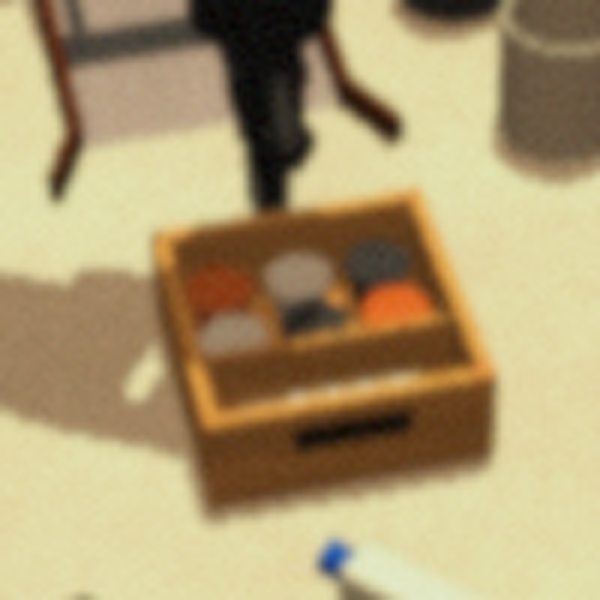

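The crop shows the fingertips hovering above the nose rim at about (268,205). The wrist depth puts the tips at z≈75, while the reported TCP is z=34. That explains the missed pinch: the real tips are about 40 mm higher than the reported TCP. I'll confirm with a gentle touch on bare desk in front of the nose.

```bash
python3 - <<'E'
from h import *
np.set_printoptions(precision=1,suppress=True)
P=S(-95,0)
ctrl.move_straight([*P,34],max_speed=120)
print(ctrl.move_straight([*P,-15],max_speed=80,max_force=4),ctrl.observe()["position"])
print(ctrl.move_straight([*P,-55],max_speed=20,max_force=4))
o=ctrl.observe();print(o["t"],o["position"],o["force"])
ctrl.move_straight([*P,0],max_speed=120)
E
```

```text
False [541.2 -94.9 -14.9]
True
12.8333 [540.9 -94.8 -34.4] [-2.2  0.8  4.8]
```

Contact came at reported z=-34.4, so true tip height is reported z + 34. I'll retry the pinch with that offset and check the jaw width before sliding.

```bash
echo 'ZO=34.' >> h.py; python3 - <<'E'
from h import *
np.set_printoptions(precision=2,suppress=True)
a=np.radians(7.35); d=np.array([-np.sin(a),np.cos(a)]); c=np.array([568.9,-224.])
rim=c-71*d
ctrl.move_straight([*ctrl.observe()["position"][:2],95-ZO],max_speed=200)
ctrl.grip(0.45,40)
ctrl.move_straight([*rim,95-ZO],quat(-d),max_speed=200)
print(ctrl.move_straight([*rim,37-ZO],max_speed=80,max_force=6),ctrl.observe()["position"])
ctrl.grip(0.0,45)
o=ctrl.observe();print(o["t"],o["gripper_width"],o["force"],o["position"])
if o["gripper_width"]>.04:
    print(ctrl.move_straight([*S(-85-71,0),o["position"][2]],quat(-D),max_speed=60,max_force=25))
    o=ctrl.observe();print(o["t"],o["gripper_width"],o["force"],o["position"])
p=ctrl.get_image("wrist"); save(p,"w3"); r=caddy_top(p,S(-85,0),100); g=r[0]-O; print(r,g@D,g@Y)
E
```

```text
False [ 578.4  -294.75    3.46]
16.6 0.08579600486892845 [-0.98 -0.56  2.97] [ 578.51 -294.97    3.85]
False
19.1167 0.08088522453341013 [ 1.02 -3.75  2.37] [ 549.46 -155.21    3.83]
(array([ 583.95, -130.08]), (146.030029296875, 73.2964096069336), -42.06874465942383, 12057) -135.960407265625 -37.64776661621089
```

View pics/w3.png

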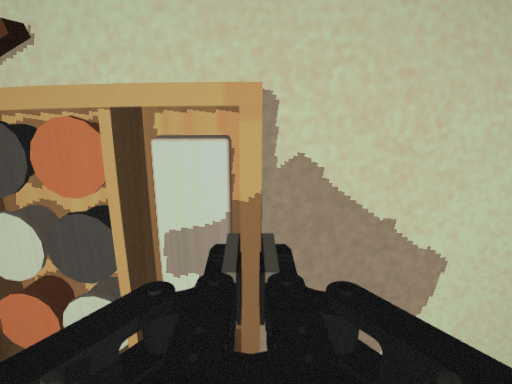

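The tail wall is pinched and the caddy is squared up before the ramp, with the rim at column 250 running straight through the jaws. Next I let go, back off, turn the open fingers across and check the alignment and the lip from behind.

```bash
cat >> h.py <<'E'
TH=0.3
QP=quat(-Y,TH); A=np.r_[D*np.sin(TH),-np.cos(TH)]
def tip(x,z,y=0,back=47.): return np.r_[S(x,y),z]+back*A   # open finger tip centre at stand x,y and true height z
E
python3 - <<'E'
from h import *
np.set_printoptions(precision=2,suppress=True)
ctrl.grip(0.35)
P=ctrl.observe()["position"]
ctrl.move_straight([*P[:2],105-ZO],max_speed=150)
ctrl.grip(1.0)
ctrl.move_pose(tip(-210,140),QP)
p=ctrl.get_image("wrist"); save(p,"w4"); o=ctrl.observe(); print(o["t"],o["force"],o["joints"])
r=caddy_top(p,S(-85,0),115); g=r[0]-O; print(r,g@D,g@Y)
p=ctrl.get_image("top"); r=caddy_top(p,S(-85,0),115); g=r[0]-O; print(r,g@D,g@Y)
E
```

```text
22.3333 [ 0.25  0.01 -0.87] [-0.64  0.33  1.68  0.22  1.35 -0.85]
(array([ 541.09, -100.37]), (151.15797424316406, 117.22853088378906), 8.119729042053223, 7482) -100.5599498864746 0.6489987310791482
(array([540.02, -83.29]), (152.39476013183594, 149.728271484375), 7.850159645080566, 340) -83.4979931954956 -0.6811154634093783
```

View pics/w4.png

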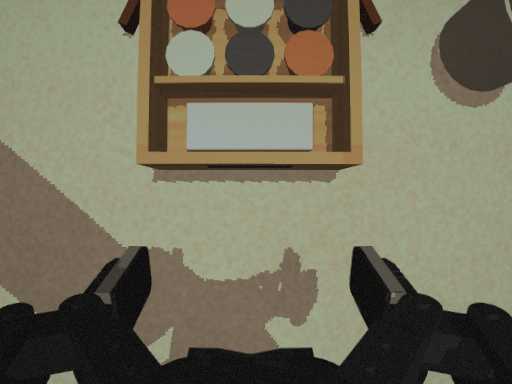

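The caddy is centred within 1 mm and aligned within 0.1°, with the guides on both sides at (130,15) and (370,15). I push now with the open tilted fingers low on the tail, force-limited.

```bash
cat >> h.py <<'E'
def where():
    o=ctrl.observe(); t=np.array(o["position"])-47*A; g=t[:2]-O
    return dict(t=round(o["t"],2),x=round(g@D,1),y=round(g@Y,1),z=round(t[2],1),fD=round(np.array(o["force"])[:2]@D,1),fY=round(np.array(o["force"])[:2]@Y,1),fz=round(o["force"][2],1))
E
python3 - <<'E'
from h import *
ctrl.move_straight(tip(-200,24),max_speed=120,max_force=6); print(where())
for x,z,v in((-165,22,60),(-120,22,35),(-75,22,35),(-50,22,35),(-25,24,35)):
    s=ctrl.move_straight(tip(x,z),max_speed=v,max_force=15); print(s,where())
    if s: break
p=ctrl.get_image("wrist"); save(p,"w5")
E
```

```text
{'t': 23.5, 'x': np.float64(-200.7), 'y': np.float64(-0.7), 'z': np.float64(24.9), 'fD': np.float64(-0.3), 'fY': np.float64(0.3), 'fz': np.float64(0.1)}
False {'t': 24.23, 'x': np.float64(-164.6), 'y': np.float64(-0.0), 'z': np.float64(22.0), 'fD': np.float64(-0.7), 'fY': np.float64(-1.0), 'fz': np.float64(0.1)}
False {'t': 25.67, 'x': np.float64(-119.8), 'y': np.float64(0.1), 'z': np.float64(22.1), 'fD': np.float64(-0.4), 'fY': np.float64(0.1), 'fz': np.float64(-1.5)}
False {'t': 27.1, 'x': np.float64(-74.5), 'y': np.float64(0.1), 'z': np.float64(22.1), 'fD': np.float64(-0.3), 'fY': np.float64(0.2), 'fz': np.float64(0.1)}
False {'t': 27.97, 'x': np.float64(-49.4), 'y': np.float64(0.1), 'z': np.float64(22.0), 'fD': np.float64(0.0), 'fY': np.float64(-0.4), 'fz': np.float64(-0.6)}
False {'t': 28.83, 'x': np.float64(-24.5), 'y': np.float64(0.1), 'z': np.float64(24.0), 'fD': np.float64(-1.7), 'fY': np.float64(-1.2), 'fz': np.float64(-1.1)}
```

View pics/w5.png

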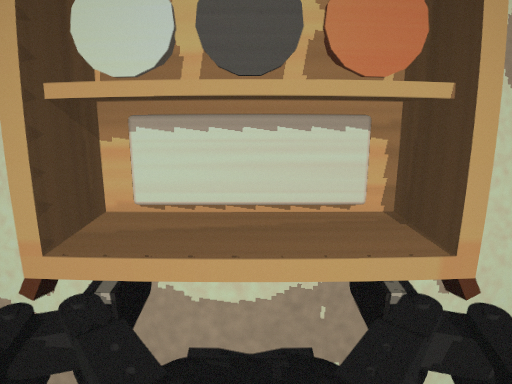

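Fingers bear on the tail wall on both sides (rim at row 270), with the caddy between the guides. I go on up the ramp in short legs, letting off after each and measuring the tail rim.

```bash
cat >> h.py <<'E'
def rim(n="wrist"):
    p=ctrl.get_image(n); C=cloud(p); G=C[:,:2]-O; x=G@D; y=G@Y
    out=[]
    for y0 in(-30,0,30):
        m=(abs(y-y0)<12)&(C[:,2]>48)&(C[:,2]<130)&(x>-140)&(x<120)
        if m.sum()<5: out.append(None); continue
        xm=np.percentile(x[m],1); k=m&(x<xm+6); out.append((round(xm,1),round(np.median(C[k,2]),1)))
    return out
def leg(xt,v=25,F=14,h=22):   # push until the tail contact is at stand x = xt, then let off
    z=h+max(xt,0)*np.tan(np.radians(12))
    s=ctrl.move_straight(tip(xt-10.5,z),max_speed=v,max_force=F); a=where()
    ctrl.move_straight(tip(a["x"]-5,a["z"]),max_speed=60)
    return s,{k:float(q) for k,q in a.items()},rim()
E
python3 - <<'E'
from h import *
print(rim())
for xt in(5,20,35):
    r=leg(xt); print(*r)
    if r[0]: break
E
```

```text
[(np.float64(-34.3), np.float64(99.9)), (np.float64(-34.5), np.float64(92.2)), (np.float64(-33.7), np.float64(99.3))]
False {'t': 29.87, 'x': -6.3, 'y': -0.9, 'z': 23.9, 'fD': -5.6, 'fY': 0.2, 'fz': 2.4} [(np.float64(-21.5), np.float64(101.0)), (np.float64(-20.7), np.float64(92.1)), (np.float64(-19.9), np.float64(99.3))]
False {'t': 31.15, 'x': 7.5, 'y': -1.7, 'z': 27.4, 'fD': -7.2, 'fY': -0.1, 'fz': 3.0} [(np.float64(-7.3), np.float64(103.6)), (np.float64(-7.3), np.float64(95.6)), (np.float64(-6.4), np.float64(102.7))]
False {'t': 32.5, 'x': 24.5, 'y': -0.2, 'z': 29.6, 'fD': -3.3, 'fY': -0.1, 'fz': 0.8} [(np.float64(8.9), np.float64(106.5)), (np.float64(9.8), np.float64(97.8)), (np.float64(10.8), np.float64(104.7))]
```

```bash
sed -i 's/C\[:,2\]<130/C[:,2]<89/' h.py; python3 - <<'E'
from h import *
print(rim())
for xt in(50,60):
    r=leg(xt); print(*r)
    if r[0]: break
p=ctrl.get_image("side"); C=p["img"][130:250,190:310,::-1]; cv2.imwrite("pics/side6.png",cv2.resize(C,None,fx=5,fy=5,interpolation=cv2.INTER_CUBIC))
E
```

```text
[(np.float64(13.4), np.float64(79.6)), (np.float64(29.2), np.float64(76.9)), (np.float64(17.0), np.float64(83.1))]
False {'t': 33.81, 'x': 39.8, 'y': 0.1, 'z': 32.6, 'fD': -0.3, 'fY': 0.2, 'fz': -0.9} [(np.float64(31.7), np.float64(86.2)), (np.float64(44.5), np.float64(79.0)), (np.float64(31.7), np.float64(86.2))]
False {'t': 34.85, 'x': 49.7, 'y': -0.1, 'z': 34.9, 'fD': -1.2, 'fY': -0.1, 'fz': -0.4} [(np.float64(41.5), np.float64(85.2)), (np.float64(54.2), np.float64(80.5)), (np.float64(42.5), np.float64(87.4))]
```

View pics/side6.png

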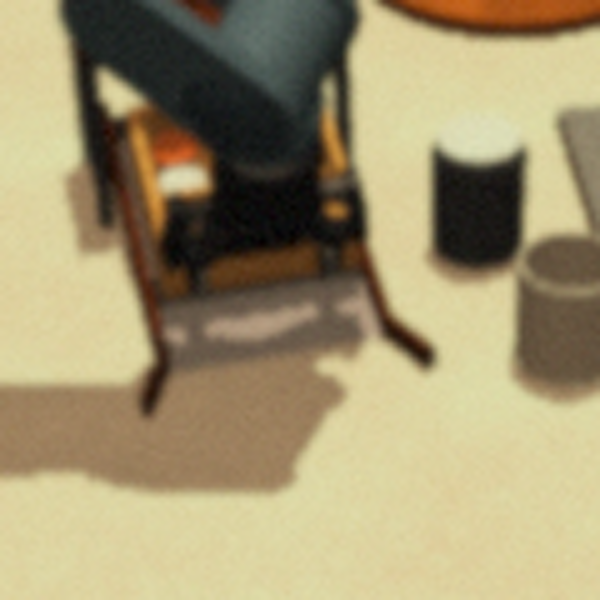

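The side crop shows the fingers square on the tail and the tail up on the ramp (tail bottom edge at about row 285). The tail sits about 9 mm above the deck, so it has seesawed over the lip. I go on in small legs with a lower force limit.

```bash
python3 - <<'E'
from h import *
for xt in(68,76,84,90,96,102):
    r=leg(xt,v=20,F=10,h=24); print(*r)
    if r[0]: break
E
```

```text
False {'t': 36.02, 'x': 57.7, 'y': 0.1, 'z': 38.5, 'fD': -0.8, 'fY': 1.6, 'fz': -1.0} [(np.float64(62.3), np.float64(81.8)), (np.float64(62.4), np.float64(81.9)), (np.float64(62.3), np.float64(81.9))]
False {'t': 37.11, 'x': 65.4, 'y': -0.4, 'z': 40.4, 'fD': -2.8, 'fY': -0.0, 'fz': 0.6} [(np.float64(48.7), np.float64(62.2)), (np.float64(70.1), np.float64(83.2)), (np.float64(70.0), np.float64(83.1))]
False {'t': 38.22, 'x': 73.7, 'y': 0.2, 'z': 41.8, 'fD': -1.5, 'fY': -0.4, 'fz': -1.7} [(np.float64(78.0), np.float64(78.7)), (np.float64(78.0), np.float64(78.7)), (np.float64(78.1), np.float64(78.8))]
True {'t': 38.93, 'x': 74.4, 'y': -0.3, 'z': 42.5, 'fD': -3.6, 'fY': -0.3, 'fz': 1.4} [(np.float64(65.9), np.float64(68.0)), (np.float64(78.9), np.float64(79.0)), (np.float64(79.0), np.float64(79.0))]
```

The tail rim dropped from z=83 to 78.7 with the fence touched at 10 N, and a caddy lying flat predicts 78. I back off and check for lip visibility and flatness.

```bash
python3 - <<'E'
from h import *
np.set_printoptions(precision=2,suppress=True)
ctrl.move_straight(tip(20,60),max_speed=120)
ctrl.move_straight(tip(-90,170),QP,max_speed=200)
p=ctrl.get_image("wrist"); save(p,"w7"); print(where())
C=cloud(p); G=C[:,:2]-O; x=G@D; y=G@Y; n12=np.tan(np.radians(12))
h=(C[:,2]-x*n12)*np.cos(np.radians(12)); s=x*np.cos(np.radians(12))+C[:,2]*np.sin(np.radians(12))
m=(abs(y)<80)&(s>85)&(s<175)&(h>52)&(h<72)
A_=np.c_[s[m],y[m],np.ones(m.sum())]; k=np.linalg.lstsq(A_,h[m],rcond=None)[0]
print("rim n",m.sum(),"slope s,y",k[:2],"h at tail 97,mid",[k@[97,0,1],k@[150,0,1]])
for y0 in(-50,0,50):
    t=m&(abs(y-y0)<8)&(s<130); print(y0,"tail s",np.percentile(s[t],2),"h",np.median(h[t&(s<110)]))
for s0 in range(55,110,4):
    t=(abs(y)<60)&(abs(s-s0)<2); print(s0,t.sum(),np.median(h[t]) if t.sum() else None)
E
```

```text
{'t': 40.79, 'x': np.float64(-88.6), 'y': np.float64(1.0), 'z': np.float64(168.6), 'fD': np.float64(0.5), 'fY': np.float64(0.0), 'fz': np.float64(-0.3)}
rim n 1235 slope s,y [1.82 0.  ] h at tail 97,mid [np.float64(63.57197920693869), np.float64(160.27073724463975)]
-50 tail s 92.9391059062271 h 58.63942899076061
0 tail s 92.97378133815964 h 57.99182074538288
50 tail s 92.83211223664246 h 58.85016109788906
55 593 0.10752949208202524
59 644 0.19934108998947447
63 590 0.2618030193223857
67 637 0.48278281847032456
71 667 1.4678042250402514
75 677 2.521670220065986
79 678 3.7315232461876526
83 676 4.776224222088032
87 667 5.6934643001055205
91 969 11.998711426921282
95 3298 36.62806355677923
99 0 None
103 0 None
107 0 None
```

View pics/w7.png

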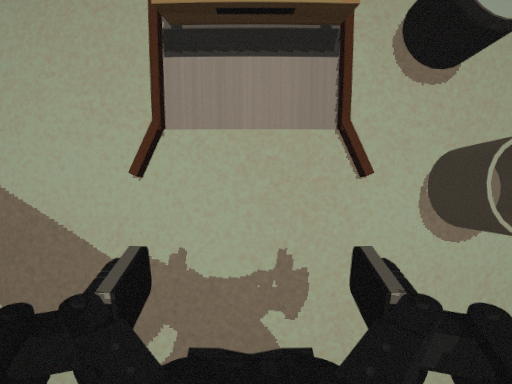

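The lip is fully visible in front of the tail wall (dark band, rows 25–55). The crest is at about 90 mm up the deck, the tail at 93, and the rim stands about 59 mm above the deck, so the tail is seated behind the lip. One last pitch check with the top camera, and the other objects too, then I hand in.

```bash
python3 - <<'E'
from h import *
np.set_printoptions(precision=1,suppress=True)
ctrl.move_pose(tip(-10,215),QP)
p=ctrl.get_image("wrist"); C=cloud(p); G=C[:,:2]-O; x=G@D; y=G@Y
c,sn=np.cos(np.radians(12)),np.sin(np.radians(12)); h=C[:,2]*c-x*sn; s=x*c+C[:,2]*sn
for s0 in range(95,190,10):
    for sg in(-1,1):
        m=(abs(s-s0)<4)&(abs(sg*y-71)<2.5)&(h>50)&(h<70)
        print(s0,sg,m.sum(),np.median(h[m]) if m.sum() else None)
ctrl.move_pose(tip(-150,215),QP)
p=ctrl.get_image("top")
for l,z in(("mug",0),("coffee_tin",0),("cup_on_shelf",167),("sugar_jar",167)):
    print(l,[(round(q["conf"],2),at_z(p,q["xy"],z)) for q in ctrl.mark_of(l,p)[:1]])
t=ctrl.trace("shelf_edge",p)[0]["mask"]; C=cloud(p,t);C=C[(C[:,2]>158)&(C[:,2]<172)]; print(cv2.minAreaRect(C[:,:2].astype(np.float32)),ctrl.observe()["t"])
E
```

```text
95 -1 35 60.12656681652503
95 1 39 59.97589914545853
105 -1 73 59.693641958335746
105 1 49 60.12109470520564
115 -1 73 59.900631778619946
115 1 47 60.154036211566705
125 -1 85 59.69389950706099
125 1 48 59.9232119551788
135 -1 82 59.622785731275684
135 1 48 60.111585994892295
145 -1 80 59.449171887087964
145 1 55 60.12256045281234
155 -1 77 59.765841424504096
155 1 44 60.2874983871441
165 -1 88 59.741850337407506
165 1 52 59.97699215654531
175 -1 83 59.5475177233627
175 1 55 60.15208007231116
185 -1 79 59.457799748391494
185 1 47 60.097195781126295
mug [(0.86, array([736.9, -25.6,   0. ]))]
coffee_tin [(0.69, array([698.4, 119.3,   0. ]))]
cup_on_shelf [(0.79, array([545.1, 253.5, 167. ]))]
sugar_jar [(0.93, array([434.7, 244. , 167. ]))]
((494.63726806640625, 242.54383850097656), (216.2264862060547, 115.15868377685547), 7.923416614532471) 42.2167
```

The rim is 60 mm above the deck along its whole measured length on both sides, so the caddy lies flat.

```bash
python3 -c "
from h import *
ctrl.job_done(); print(ctrl.observe()['t'])"
```

```text
the job is handed in; nothing more can be done
the job is handed in; nothing more can be done
```

The caddy is back in its stand, lying flat on the deck with its tail behind the lip. I handed the job in at about 42 s with the arm clear of everything.

**What I did:** I pinched the tail rim and slid the caddy across the desk until it was square in front of the ramp. Then I let go and pushed it up and over the lip with the open fingers on the tail wall. I pushed in short force-limited legs, letting off after each leg on the ramp. The last leg stopped at its 10 N limit, which I took as the nose reaching the fence.

**Last checks:**
- **Tail:** it sits about 93 mm up the deck, behind the lip crest at about 90 mm.
- **Flatness:** both side rims measured 59.4–60.3 mm above the deck from the tail to 185 mm up the slope. The part further under the shelf was not measured.
- **Other things:** the mug, coffee tin and stand measured within about 5 mm of where they started. The cup and sugar jar are still on the shelf, but I had no starting position to compare. I did not re-measure the spray bottle or remote, but the arm went nowhere near them.

**What disagreed:** the reported tool position is about 34 mm beyond the real fingertips. Because of that, my first pinch closed on nothing and the fingers swept above the caddy without any force. I confirmed the offset with a light touch on the desk and corrected for it.

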